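# Snug the drain plugs, load and prime the parts washer

## Robot

A 6-joint arm with a two-finger parallel gripper is mounted at the origin on the work surface. World frame = base frame: x ahead of the robot, y to its left, z up, the work surface at z = 0. Lengths are in m, angles in rad, forces in N, time in s.
With the tool pointing down it reaches from about 0.425 to 0.95 m from the base axis. Payload 3.5 kg.
Tool frame: the origin (TCP) lies at the very end of the fingers, on their centre line; the grasp point (between the pads) lies 19 mm behind it; z points along the fingers, y is the line along which they close (so a half turn about z gives the same grasp; the last joint's range is limited). The gripper opens to 85 mm and grips with 20 to 120 N. Pads are 22 mm wide; open, the fingers measure 114 mm over their backs; the gripper's body (76 mm by 85 mm) begins 54 mm behind the grasp point. The pads swing forward as they close: fully open they stand 13 mm farther back than shut.
Start: joints at [1.06, 0.286, 1.577, -0, 1.279, -0.15], TCP at [0.238, 0.632, 0.231] pointing down, gripper open.
Joint ranges: [-2.77, 2.77], [-0.9, 2.22], [0.21, 2.48], [-1.53, 4.67], [0.24, 2.81], [-2.84, 2.84]. Speed limits (rad/s): [2.79, 2.79, 3.14, 3.14, 3.14, 3.14].

## Interface

Orientations are given as a unit quaternion [x, y, z, w].
In Python, from plant import ctrl gives the robot as it stands.
- The arm moves only by the shell command python3 inch.py 'ROWS' [FORCE]. ROWS is one flat JSON list of numbers that holds 1 to 10 rows one after another, with no inner brackets; each row has 7 numbers: dx, dy, dz in units of 25 mm, then a rotation vector rx, ry, rz in rad, then the opening from 0.0 (shut) to 1.0 (fully open); each row is the pose to reach, as a shift and turn from the pose commanded when the command began, along the tool's axes at that moment; what a row does not reach only later rows make up. A row lasts 1/8 s, in which the tool goes at most 0.0625 m and 0.188 rad, less where a joint would pass 70% of its speed; a pose out of reach is approached as far as the arm can. The fingers move at their own pace and stop on an object; FORCE is the grip in N (left out, the last holds). Time passes only in rows, so rows that do not move let the fingers close. It prints the time, the measured TCP pose, the force, the opening and the grip force at its end. Input that does not fit is refused with a message, and nothing moves.
- ctrl.get_state(): the state, without advancing time (a new reading comes with each control period).
- ctrl.read_camera(name): name is "scene" or "top" or "wrist"; returns a dict with "pixels" (420x560x3 uint8, red, green, blue), "camera_matrix" (3x3 intrinsics, pixels), "xyz" and "orientation" of the camera in the world. Camera axes: x right, y down, z forward; pixel columns grow to the right and rows downward; lengths in m; the calibration is good to about 2 mm. A picture is of the moment at which its call begins. There is no depth.
- ctrl.sign_off(): hands the job in; it is judged then, once.
The state is a dict: "time": time; "qpos": joint angles; "dq": joint speeds; "joint_efforts": joint torques, N m; "eef_pos": TCP position; "tcp_rot": TCP orientation; "contact_force": force on the tool from outside, world axes, zero at the start; "wrist_torque": the same for the moment, N m; "opening": opening from 0.0 (shut) to 1.0 (fully open); "finger_force": force on a finger pad.
Only numpy, scipy, OpenCV 4.12 (cv2) and the standard library are available. Lean on these libraries where they do the work, as an engineer would, in place of code of your own. Each camera call takes 0.05 s, during which the arm holds its last target. There are 200 camera calls.

## Task

Get the bench-top parts washer ready to run: first screw both T-handled brass drain plugs clockwise until they are snug and really tight, then put every machine part lying on the bench between the washer and the pump (there are two to four) into the steel basin, each the same way up as it is now, flat on the basin floor and not on top of another. Last, press the priming pump's plunger right down to its stop and let it come back up. Leave the wrench, the spray can and the bolt jar where they are.

Things in the scene. Friction and masses are not known exactly. Their poses are not given: they have to be found in the camera images.
- washer: fixed parts washer: open steel basin, outside 290 (x) by 250 (y) by 50 mm tall, walls and floor 5 mm thick. Origin: centre of the basin's underside, at bench height, z up. Along its +y side runs a grey ledge 290 x 78 mm, 45 mm high, with the two drain plugs at x = -70 mm (near) and +70 mm (far), y = +170 mm; the T bars' tops stand 101 mm over the bench
- basin_floor (a point): centre of the basin's inner floor, 5 mm above the bench; axes as the washer's
- seat_near (a joint): how far the nearer drain plug is drawn tight in its tapered seat, rad: stays 0 while the plug still turns lightly (about 0.1 N m), CLOCKWISE from above, for an unknown 1.0 to 2.8 rad; then the taper binds and further turning goes into this: 0.25 N m, rising 2.5 N m per rad. Snug beyond 0.06 (0.4 N m); 0.5 N m (0.10) is well tight. Let go, it stays, or springs back to about 0.09 if wound further
- seat_far (a joint): how far the farther drain plug is drawn tight in its tapered seat, rad: stays 0 while the plug still turns lightly (about 0.1 N m), CLOCKWISE from above, for an unknown 1.0 to 2.8 rad; then the taper binds and further turning goes into this: 0.25 N m, rising 2.5 N m per rad. Snug beyond 0.06 (0.4 N m); 0.5 N m (0.10) is well tight. Let go, it stays, or springs back to about 0.09 if wound further
- plug_near_grip (a point): on the vertical axis of the nearer plug, at mid height of its cross bar, 89 mm above the bench. x along the bar (62 mm long, 14 mm thick, 24 mm tall; grip it across the 14 mm, centred on the axis), z up; turns with the plug. The bar's ends are alike. Below it: stem 18 mm and collar 36 mm diameter; the boss top is 36 mm below this point
- plug_far_grip (a point): on the vertical axis of the farther plug, at mid height of its cross bar, 89 mm above the bench. x along the bar (62 mm long, 14 mm thick, 24 mm tall; grip it across the 14 mm, centred on the axis), z up; turns with the plug. The bar's ends are alike. Below it: stem 18 mm and collar 36 mm diameter; the boss top is 36 mm below this point
- hub: loose steel wheel hub, 0.45 kg: flange 80 mm diameter, 12 mm thick, below, barrel 44 mm diameter above it up to 62 mm. Stands upright; origin at the centre of its underside, z up. Grip the barrel. May be absent
- pinion: loose steel pinion on a stub shaft, 0.40 kg: toothed wheel 76 mm over the teeth, 26 mm thick, below, shaft 28 mm diameter above it up to 70 mm. Stands upright; origin at the centre of its underside, z up. Grip the shaft. May be absent
- conrod: loose steel connecting rod lying flat along its x, 0.35 kg: big end 50 mm diameter centred at x = -35 mm, small end 34 mm diameter at x = +45 mm, both 28 mm tall, shank between them 20 mm wide (y) from 4 to 26 mm high, free for gripping from x = -8 to +26 mm. Origin at the underside, z up. May be absent
- bearing_block: loose grey pillow block, 0.40 kg: foot 120 mm (x) by 38 mm (y), 14 mm thick, carrying a round housing 60 mm diameter, axis along y, 34 mm wide (y), centre 38 mm high, top at 68 mm. Grip the housing across its 34 mm (y). Origin at the centre of its underside, z up. May be absent
- pump: priming pump, fixed to the bench at the left: foot 90 x 90 x 24 mm, column 50 mm diameter to 90 mm high. Origin at the centre of its underside
- plunger (a joint): travel of the pump's plunger, m: 0 up, 0.022 at its bottom stop; a spring returns it. It takes about 3 N at the top and 10 N at the stop
- plunger_top (a point): centre of the top of the plunger's black head (54 mm diameter, 14 mm thick), 136 mm above the bench when up; press straight down here
- wrench: bystander: loose steel wrench 200 mm long lying on the bench beyond the machine parts; not to be moved
- spray_can: bystander: loose aluminium can, 66 mm diameter, 130 mm tall, at the near left; not to be moved
- bolt_jar: bystander: loose jar, 70 mm diameter, 90 mm tall, at the near right; not to be moved

How it is judged:
On the way, in this order (a step that is already met when the one before it is completed fails the run):
1. both drain plugs have been screwed in until snug (value of joint each of seat_near, seat_far above 0.06 rad), for 0.2 s.
2. every machine part present stands on the basin floor, let go (x of hub in the frame of washer between -0.13 and 0.13 m and y of hub in the frame of washer between -0.11 and 0.11 m and z of each of hub, pinion, conrod, bearing_block in the frame of washer below 0.013 m and angle between each of hub, pinion, conrod, bearing_block's own z axis and vertical below 0.15 rad and linear speed of each of hub, pinion, conrod, bearing_block below 0.03 m/s and contact force between each of hub, pinion, conrod, bearing_block and the fingers below 0.1 N and x of pinion in the frame of washer between -0.13 and 0.13 m and y of pinion in the frame of washer between -0.11 and 0.11 m and x of conrod in the frame of washer between -0.13 and 0.13 m and y of conrod in the frame of washer between -0.11 and 0.11 m and x of bearing_block in the frame of washer between -0.13 and 0.13 m and y of bearing_block in the frame of washer between -0.11 and 0.11 m), for 0.2 s.
3. the pump plunger is pressed down to its stop (value of joint plunger above 0.019 m), for 0.1 s.
At the end, for the whole second after the job is handed in: both plugs still snug (drawn tight over 0.05 rad); every part present on its base on the basin floor (underside within 8 mm of it, tilt under 0.15 rad); plunger up within 4 mm; wrench, can and jar within 30 mm of their start (value of joint each of seat_near, seat_far above 0.05 rad and x of hub in the frame of washer between -0.13 and 0.13 m and y of hub in the frame of washer between -0.11 and 0.11 m and z of each of hub, pinion, conrod, bearing_block in the frame of washer below 0.013 m and angle between each of hub, pinion, conrod, bearing_block's own z axis and vertical below 0.15 rad and x of pinion in the frame of washer between -0.13 and 0.13 m and y of pinion in the frame of washer between -0.11 and 0.11 m and x of conrod in the frame of washer between -0.13 and 0.13 m and y of conrod in the frame of washer between -0.11 and 0.11 m and x of bearing_block in the frame of washer between -0.13 and 0.13 m and y of bearing_block in the frame of washer between -0.11 and 0.11 m and value of joint plunger below 0.004 m and distance of each of wrench, spray_can, bolt_jar from where it was at the start of the episode below 0.03 m); the robot touches nothing.
It fails at once if the wrench is moved more than 30 mm (distance of wrench from where it was at the start of the episode above 0.03 m).
It fails at once if the spray can is moved more than 30 mm (distance of spray_can from where it was at the start of the episode above 0.03 m).
It fails at once if the bolt jar is moved more than 30 mm (distance of bolt_jar from where it was at the start of the episode above 0.03 m).
Of hub, pinion, conrod, bearing_block only 2 to 4 are there at a start; the rules pass over those that are not, and their reading is None.
At some moment in a run one of hub, pinion, conrod, bearing_block may be knocked a few centimetres aside while the robot is not near it.
It also fails if it takes over 210 s, if anything falls off the work surface, if the arm or the gripper's body presses on something with over 40 N, if the wrist force passes 120 N, or if a joint passes its speed limit or range.

## Working session

There is one attempt and no reset: what is moved stays moved. The work goes in short steps, Python scripts to look and compute and a shell command to move; the robot and the scene stay as the last step left them, time stands still between calls to the robot, and variables do not carry over. Pictures are saved under pics/ and viewed, at most 14 in all, crops included, and the job is handed in when it is done.

```bash
ls; mkdir -p pics; python3 - <<'E'
from plant import ctrl
import cv2,numpy as np
for n in ["top","scene"]:
    c=ctrl.read_camera(n); cv2.imwrite(f"pics/{n}0.png",c["pixels"][:,:,::-1]); np.savez(f"pics/{n}0.npz",**c)
    print(n,c["camera_matrix"],c["xyz"],c["orientation"])
print(ctrl.get_state())
E
```

```text
inch.py
pics
plant.py
top [[379.75613012   0.         278.23632601]
 [  0.         379.75613012 209.5552732 ]
 [  0.           0.           1.        ]] [ 0.36106464 -0.01864306  1.14183108] [-0.69650734  0.7128862  -0.06116602  0.05412494]
scene [[463.54917292   0.         283.43463541]
 [  0.         463.54917292 206.6293608 ]
 [  0.           0.           1.        ]] [0.88708663 0.58500531 1.2205256 ] [ 0.23324141  0.93285121 -0.26618377 -0.06732951]
{'time': 0.1, 'qpos': array([ 1.05997290e+00,  2.87126709e-01,  1.57806369e+00,  4.41397921e-05,
        1.27859475e+00, -1.49989038e-01]), 'dq': array([-0.00078675, -0.00055127, -0.00308943,  0.00063755, -0.00127821,
       -0.00137827]), 'joint_efforts': array([ 1.90793900e-03, -4.07293046e+01, -2.93701011e+01, -6.89654166e-05,
        3.41591978e-03,  4.31671978e-06]), 'eef_pos': array([0.23796846, 0.63101488, 0.23003449]), 'tcp_rot': array([ 1.79446181e-01,  9.83767181e-01, -1.03009708e-03, -3.75637014e-04]), 'contact_force': array([ 0.09402185, -0.28835694,  0.2256355 ]), 'wrist_torque': array([ 0.03413284, -0.00934259, -0.01415908]), 'finger_force': 0.0, 'opening': 0.9981052622121687}
```

View pics/top0.png

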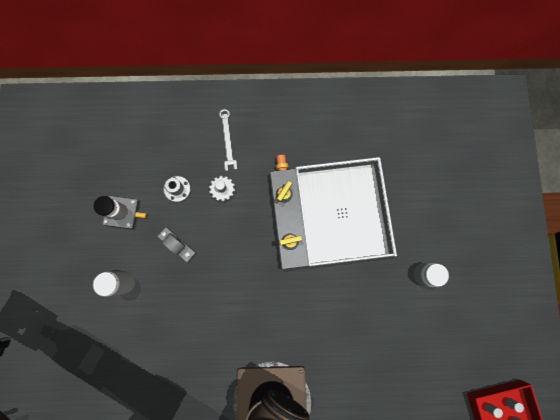

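View pics/scene0.png

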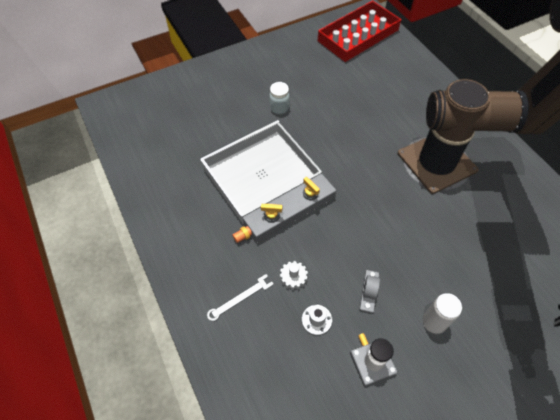

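```bash
cat > h.py <<'E'
import numpy as np,cv2
from plant import ctrl
from scipy.spatial.transform import Rotation as R
def cam(n,tag):
    c=ctrl.read_camera(n); cv2.imwrite(f"pics/{tag}.png",c["pixels"][:,:,::-1]); np.savez(f"pics/{tag}.npz",**c); return c
def load(tag): return dict(np.load(f"pics/{tag}.npz"))
def ray(c,uv):
    d=np.linalg.solve(c["camera_matrix"],[uv[0],uv[1],1.]); d=R.from_quat(c["orientation"]).apply(d); return c["xyz"],d/np.linalg.norm(d)
def plane(c,uv,z):
    o,d=ray(c,uv); return o+d*(z-o[2])/d[2]
def tri(c1,u1,c2,u2):
    o1,d1=ray(c1,u1);o2,d2=ray(c2,u2)
    s=np.linalg.lstsq(np.c_[d1,-d2],o2-o1,rcond=None)[0]
    a,b=o1+s[0]*d1,o2+s[1]*d2; return (a+b)/2,np.linalg.norm(a-b)
def proj(c,p):
    q=R.from_quat(c["orientation"]).inv().apply(np.asarray(p)-c["xyz"]); q=c["camera_matrix"]@q; return q[:2]/q[2]
def blobs(c,lo,hi,amin=20,roi=None):
    h=cv2.cvtColor(c["pixels"],cv2.COLOR_RGB2HSV); m=cv2.inRange(h,np.array(lo),np.array(hi))
    if roi: k=np.zeros_like(m);x0,y0,x1,y1=roi;k[y0:y1,x0:x1]=255;m&=k
    out=[]
    for q in cv2.findContours(m,cv2.RETR_EXTERNAL,cv2.CHAIN_APPROX_NONE)[0]:
        if cv2.contourArea(q)>=amin: out.append((q,cv2.contourArea(q),cv2.minAreaRect(q)))
    return out
def state():
    s=ctrl.get_state(); return s,R.from_quat(s["tcp_rot"])
def delta(p,yaw=None):
    """tool-axis shift to get TCP to p; yaw= wanted world direction of tool y (mod pi), tool down"""
    s,r=state(); print("d",np.round(r.inv().apply(np.asarray(p)-s["eef_pos"]),4))
    if yaw is not None:
        y=r.as_matrix()[:,1]; a=np.arctan2(y[1],y[0]); t=(yaw-a+np.pi/2)%np.pi-np.pi/2
        print("rz",round(-t,3),"or",round(-t+np.pi,3),round(-t-np.pi,3),"q6",s["qpos"][5])
E
python3 - <<'E'
from h import *
t=load("top0");s=load("scene0")
for n,c in (("t",t),("s",s)):
    print(n,"yellow")
    for q,a,r in blobs(c,(20,120,100),(35,255,255),15): print(a,np.round(r[0],1),np.round(r[1],1),round(r[2]))
    print("white/grey")
    roi=(80,100,460,310) if n=="t" else (180,80,480,400)
    for q,a,r in blobs(c,(0,0,110),(180,60,255),40,roi): print(a,np.round(r[0],1),np.round(r[1],1),round(r[2]))
a=cv2.resize(t["pixels"][150:275,90:300,::-1],None,fx=3.8,fy=3.8,interpolation=cv2.INTER_CUBIC)
cv2.imwrite("pics/tc.png",a[:600,:800])
a=cv2.resize(s["pixels"][160:390,230:480,::-1],None,fx=2.6,fy=2.6,interpolation=cv2.INTER_CUBIC)
cv2.imwrite("pics/sc.png",a[:600,:800])
E
```

```text
t yellow
128.5 [290.5 241. ] [12. 21.] 90
21.0 [140.  214.5] [ 3. 10.] 90
127.5 [285. 192.] [11.3 21.2] 45
16.0 [282.  164.5] [3. 8.] 90
white/grey
495.5 [106. 284.] [24. 26.] 90
412.0 [436.5 274.5] [23. 23.] 90
117.0 [186.3 253.3] [11.3 12.1] 41
145.0 [172.  243.5] [13.4 12. ] 45
68.0 [164.8 234.3] [ 8.5 12. ] 45
468.0 [119.5 211.5] [29.8 29.8] 9
438.0 [221.5 188. ] [24. 25.] 90
514.0 [176.4 188.3] [25.  26.4] 63
10509.5 [333.3 212.5] [100.8 115.6] 83
365.5 [227.6 139.2] [61.2 12.6] 85
s yellow
49.0 [363. 339.] [11.6  5.4] 63
28.5 [244.8 230.8] [9.2 4.2] 45
27.5 [271. 215.] [4. 8.] 90
71.5 [271.  207.3] [20.2  6.2] 5
36.0 [308.5 191.5] [7. 7.] 90
67.5 [311.5 185. ] [19.1  4.9] 45
234.5 [175.7  40.7] [44.4  7.8] 58
white/grey
345.5 [188.5 378. ] [17. 42.] 0
868.0 [373.9 360.7] [38.6 36.9] 69
754.0 [316.5 319. ] [30. 31.] 90
137.5 [367.7 304.1] [16.4 13.6] 18
860.5 [446.1 313. ] [30.2 42.3] 12
674.0 [237.9 298.6] [15.  76.9] 57
308.5 [371.5 282. ] [16.5 24.7] 8
587.5 [293.5 273.5] [27. 29.] 90
61.0 [410.1 173.3] [22.1  4.2] 50
7751.5 [267.2 174.1] [105.4  93.9] 54
362.5 [279.   91.5] [21. 20.] 90
```

View pics/tc.png

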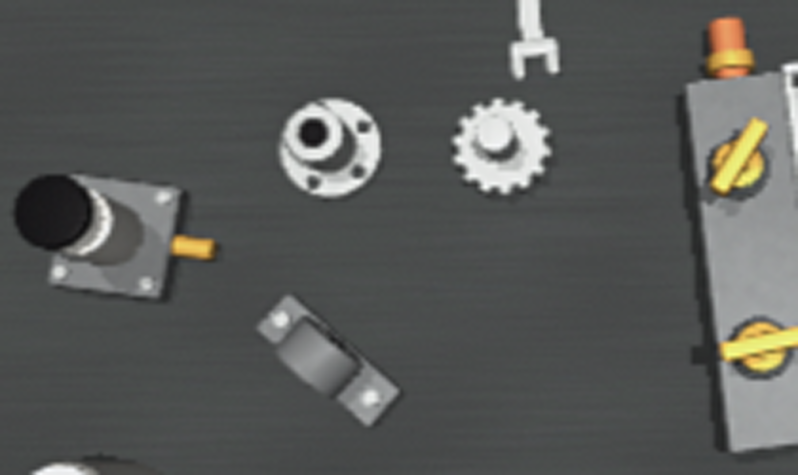

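View pics/sc.png

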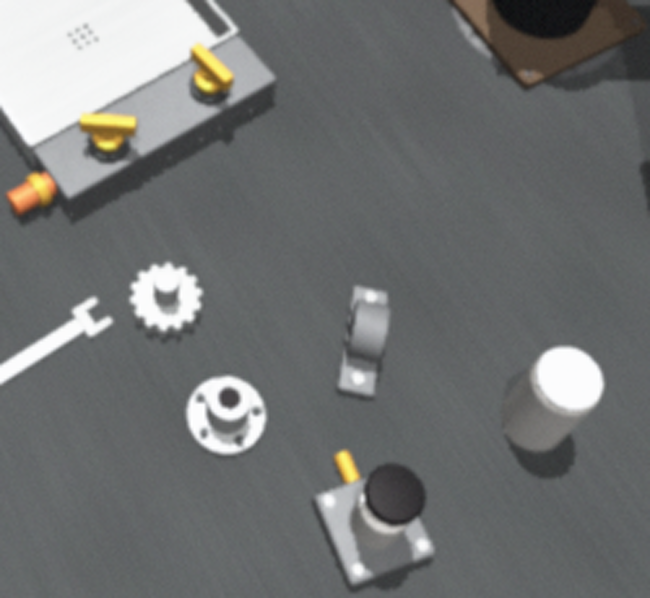

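```bash
cat > m.py <<'E'
from h import *
t=load("top0");s=load("scene0")
T=lambda x,y:((x+.5)/3.8-.5+90,(y+.5)/3.8-.5+150)
S=lambda x,y:((x+.5)/2.6-.5+230,(y+.5)/2.6-.5+160)
for n,a,b in [("far",T(740,157),S(108,124)),("hubtop",T(313,133),S(230,398)),("pintop",T(496,133),S(168,283)),("pump",T(51,211),S(395,492)),
 ("scrL",T(280,320),S(358,379)),("scrR",T(371,398),S(371,297)),("near",(290.5+.8,240.5),S(212,65))]:
    p,g=tri(t,a,s,b); print(n,np.round(p,4),round(g,4))
# washer: basin inner-floor + rim mask in top
h=cv2.cvtColor(t["pixels"],cv2.COLOR_RGB2HSV)
print("far ends",plane(t,T(720,188),.101),plane(t,T(762,125),.101))
for n in [(298,168),(380,158),(396,256),(308,265)]: print("rim",np.round(plane(t,n,.05),3))
print("floor centre",plane(t,(342.5,213),.005))
for q,a,r in blobs(t,(20,120,100),(35,255,255),100): print(np.round(cv2.boxPoints(r),1).tolist())
E
python3 m.py; python3 - <<'E'
from h import *
t=load("top0"); a=cv2.resize(t["pixels"][145:280,265:405,::-1],None,fx=4.4,fy=4.4,interpolation=cv2.INTER_CUBIC); cv2.imwrite("pics/tw.png",a)
E
```

```text
far [ 0.5869 -0.0495  0.0891] 0.0012
hubtop [0.6191 0.2759 0.061 ] 0.0008
pintop [0.6148 0.1371 0.0609] 0.0041
pump [0.5495 0.4394 0.1337] 0.0001
scrL [0.4811 0.3098 0.0176] 0.0005
scrR [0.4182 0.2388 0.0173] 0.0013
near [ 0.4459 -0.0648  0.0882] 0.0019
far ends [ 0.5618464  -0.03423414  0.101     ] [ 0.60859453 -0.06645471  0.101     ]
rim [ 0.664 -0.093  0.05 ]
rim [ 0.69  -0.339  0.05 ]
rim [ 0.398 -0.366  0.05 ]
rim [ 0.379 -0.113  0.05 ]
floor centre [ 0.53316452 -0.22691372  0.005     ]
[[280.0, 235.0], [301.0, 235.0], [301.0, 247.0], [280.0, 247.0]]
[[273.5, 195.5], [288.5, 180.5], [296.5, 188.5], [281.5, 203.5]]
```

View pics/tw.png

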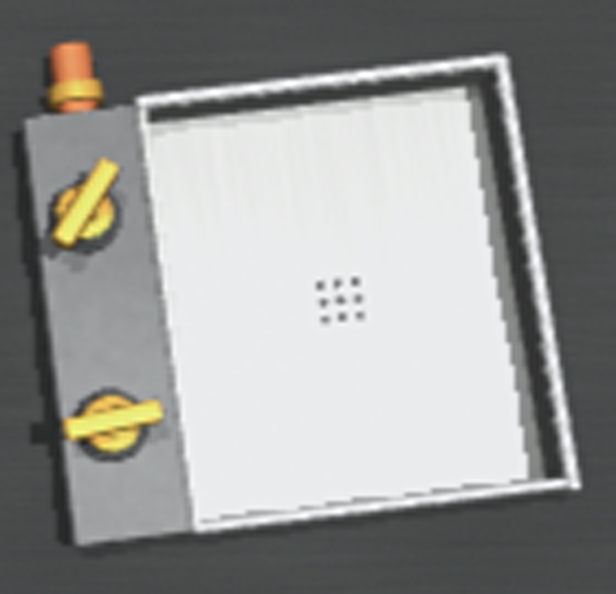

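```bash
cat > m2.py <<'E'
from h import *
t=load("top0");s=load("scene0")
W=lambda x,y:((x+.5)/4.4-.5+265,(y+.5)/4.4-.5+145)
c=[plane(t,W(*p),.05)[:2] for p in [(138,98),(507,57),(579,488),(195,530)]]
for i in range(4): d=c[i]-c[i-1]; print(np.round(c[i],4),np.hypot(*d),np.degrees(np.arctan2(d[1],d[0])))
print("mean",np.mean(c,0),"floor",plane(t,W(341,299.5),.005))
for n,a,b in (("far",(63,243),(108,160)),("near",(66,433),(161,409))):
    p,q=plane(t,W(*a),.101),plane(t,W(*b),.101);d=q-p;print(n,(p+q)/2,np.hypot(*d[:2]),"bar ang",np.arctan2(d[1],d[0]))
E
python3 m2.py
```

```text
[ 0.668  -0.0875] 0.2906643064561247 5.488380936234403
[ 0.6913 -0.339 ] 0.2526056207004547 -84.70421500808226
[ 0.3997 -0.3663] 0.292825644957214 -174.6448849828648
[ 0.3786 -0.1153] 0.25194107970483337 94.80391526938529
mean [ 0.53439939 -0.22700996] floor [ 0.53416718 -0.22579036  0.005     ]
far [ 0.58644615 -0.04873691  0.101     ] 0.0612475812680024 bar ang -0.5132729852731815
near [ 0.44620917 -0.06247398  0.101     ] 0.06116453250634541 bar ang -1.346962737960517
```

```bash
python3 -c "
from h import *
s,r=state();print(np.round(r.as_matrix(),3))
delta([.587,-.049,.20],-.513+np.pi/2)
delta([.4465,-.063,.20],-1.347+np.pi/2)"
```

```text
[[-0.936  0.353 -0.001]
 [ 0.353  0.936 -0.002]
 [ 0.    -0.002 -1.   ]]
d [-0.5667 -0.5129  0.0309]
rz 0.152 or 3.294 -2.989 q6 -0.1499890376495667
d [-0.4401 -0.5756  0.0311]
rz 0.986 or 4.128 -2.155 q6 -0.1499890376495667
```
q6 changes also with q1 rotation. q1 change: from 1.06 to ≈ -0.08: q1 rotates -1.14 (clockwise by 1.14 seen from above) so yaw already gives rz +1.14; so q6 needs +0.152-1.14 = -0.99 → q6≈-1.14. (if q6 + = rz +). Good: then there's 3.98 rad room. Near: rz .986: q6=-0.15+.986-1.2=-.36: room 3.2 rad. Need up to 2.8+0.1+slack~3.0. OK marginal good; alternative -2.155 → beyond -2.84? -3.5 out. OK.

Units first: shifts go in units of 25 mm. So -0.567 m is -22.68, -0.513 m is -20.52.

```bash
R='' ; python3 inch.py '[-22.68, -20.52, 0, 0, 0, 0.152, 1, -22.68, -20.52, 0, 0, 0, 0.152, 1, -22.68, -20.52, 0, 0, 0, 0.152, 1, -22.68, -20.52, 0, 0, 0, 0.152, 1, -22.68, -20.52, 0, 0, 0, 0.152, 1, -22.68, -20.52, 0, 0, 0, 0.152, 1, -22.68, -20.52, 0, 0, 0, 0.152, 1, -22.68, -20.52, 0, 0, 0, 0.152, 1, -22.68, -20.52, 0, 0, 0, 0.152, 1, -22.68, -20.52, 0, 0, 0, 0.152, 1]' 60; python3 -c "
from h import *
delta([.587,-.049,.23],-.513+np.pi/2)"
```

```text
time: 1.35
eef_pos: [0.5242, 0.0737, 0.231]
tcp_rot: [0.254, 0.967, 0.0, -0.0]
contact_force: [-0.2, -0.5, 0.5]
opening: 0.999
finger_force: 0.0
d [-0.115  -0.0761  0.001 ]
rz -0.0 or 3.142 -3.142 q6 -1.110129943751423
```

```bash
python3 inch.py '[-4.6, -3.04, 0, 0, 0, 0, 1, -4.6, -3.04, 0, 0, 0, 0, 1, -4.6, -3.04, 0, 0, 0, 0, 1, -4.6, -3.04, 0, 0, 0, 0, 1]'; python3 - <<'E'
from h import *
c=cam("wrist","w1"); s=ctrl.get_state(); print(s["eef_pos"],s["qpos"],c["xyz"],R.from_quat(c["orientation"]).as_matrix().round(3))
for q,a,r in blobs(c,(20,110,80),(35,255,255),300): print(a,r)
E
```

```text
time: 1.85
eef_pos: [0.5864, -0.0473, 0.2306]
tcp_rot: [0.254, 0.967, 0.0, -0.001]
contact_force: [0.7, -0.0, 0.0]
opening: 1.002
finger_force: 0.0
[ 0.58616928 -0.04631246  0.23071549] [-2.51537983e-01  9.78205143e-02  1.79581451e+00  5.87092624e-04
  1.24957762e+00 -1.30970652e+00] [ 0.52928813 -0.01552365  0.3724104 ] [[ 0.491  0.841  0.225]
 [ 0.871 -0.475 -0.127]
 [-0.     0.259 -0.966]]
317.5 ((323.30767822265625, 245.4615478515625), (16.641006469726562, 32.72731399536133), 56.3099365234375)
1495.0 ((278.57733154296875, 190.22073364257812), (36.84010314941406, 69.66927337646484), 20.924503326416016)
2077.5 ((185.50003051757812, 56.99999237060547), (44.547725677490234, 79.90306091308594), 45.0)
```

View pics/w1.png

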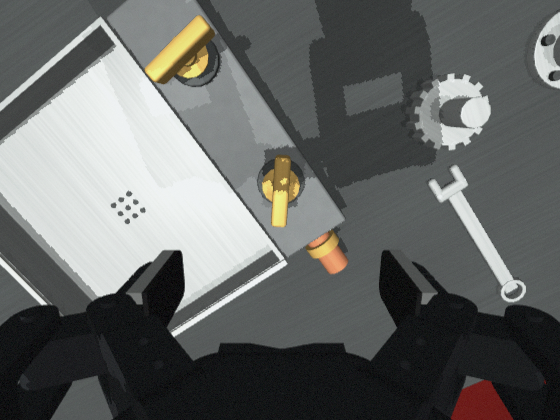

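```bash
python3 - <<'E'
from h import *
t=load("top0");c=load("w1")
W=lambda x,y:((x+.5)/4.4-.5+265,(y+.5)/4.4-.5+145)
for n,a,b,u in (("far",(282.5,158),(279.5,226),(86,202)),("near",(152,77),(208,19),(113.5,421))):
    p,q=plane(c,a,.101),plane(c,b,.101);d=q-p;print(n,(p+q)/2,np.hypot(*d[:2]),np.arctan2(d[1],d[0]))
    print(tri(t,W(*u),c,(np.array(a)+b)/2))
print("floor",plane(c,(127.5,207.5),.005))
print("pinion", tri(t,(220.2,184.9),c,(476,112)))
# far bar edges via contour of bar top: bright yellow
h=cv2.cvtColor(c["pixels"],cv2.COLOR_RGB2HSV)
for y in (170,200,215): print(y,[(x,h[y,x].tolist()) for x in range(264,300,2)])
E
```

```text
far [ 0.58630429 -0.04816557  0.101     ] 0.05977329123374089 -0.5568261130930877
(array([ 0.58863827, -0.0493481 ,  0.08760666]), np.float64(0.0005045933784844566))
near [ 0.44930511 -0.05999113  0.101     ] 0.061561489827490615 1.7817681140617485
(array([ 0.44666217, -0.06186108,  0.09153637]), np.float64(0.00203221363155935))
floor [ 0.53348218 -0.22479356  0.005     ]
pinion (array([0.61206619, 0.13356075, 0.07563537]), np.float64(2.209998150394035e-05))
170 [(264, [105, 10, 52]), (266, [90, 19, 53]), (268, [98, 19, 55]), (270, [20, 119, 120]), (272, [20, 135, 151]), (274, [19, 141, 103]), (276, [19, 143, 137]), (278, [20, 143, 146]), (280, [20, 141, 147]), (282, [20, 144, 142]), (284, [21, 142, 145]), (286, [20, 141, 145]), (288, [20, 142, 129]), (290, [20, 130, 106]), (292, [80, 15, 51]), (294, [135, 10, 52]), (296, [120, 5, 54]), (298, [105, 10, 53])]
200 [(264, [95, 12, 133]), (266, [90, 6, 120]), (268, [45, 11, 91]), (270, [20, 121, 183]), (272, [19, 139, 161]), (274, [24, 130, 237]), (276, [30, 109, 238]), (278, [30, 109, 239]), (280, [29, 114, 238]), (282, [28, 117, 238]), (284, [27, 123, 237]), (286, [20, 137, 222]), (288, [20, 141, 141]), (290, [20, 136, 163]), (292, [21, 45, 79]), (294, [105, 8, 68]), (296, [108, 12, 106]), (298, [83, 7, 154])]
215 [(264, [90, 7, 147]), (266, [96, 8, 150]), (268, [85, 10, 149]), (270, [75, 4, 145]), (272, [20, 141, 221]), (274, [28, 119, 237]), (276, [29, 111, 238]), (278, [29, 113, 238]), (280, [27, 118, 238]), (282, [27, 123, 237]), (284, [22, 133, 236]), (286, [20, 131, 179]), (288, [84, 8, 150]), (290, [85, 10, 153]), (292, [95, 10, 151]), (294, [90, 7, 151]), (296, [84, 8, 151]), (298, [96, 8, 153])]
```

```bash
python3 -c "
from h import *
delta([.587,-.0487,.072],-.535+np.pi/2)"
```

```text
d [-0.0022 -0.0017  0.1587]
rz 0.022 or 3.164 -3.119 q6 -1.3097065193887032
```

```bash
python3 inch.py '[0, 0, 2.4, 0, 0, 0.022, 1, 0, 0, 4.8, 0, 0, 0.022, 1, 0, 0, 4.8, 0, 0, 0.022, 1]'; python3 -c "
from h import *
delta([.587,-.0487,.072],-.535+np.pi/2)"
```

```text
time: 2.28
eef_pos: [0.5817, -0.044, 0.1057]
tcp_rot: [0.263, 0.965, 0.0, -0.007]
contact_force: [0.2, 0.4, 0.2]
opening: 0.998
finger_force: 0.0
d [-0.0074 -0.0013  0.0336]
rz 0.003 or 3.144 -3.139 q6 -1.2879689017250207
```

```bash
python3 inch.py '[0, 0, 0, 0, 0, 0, 1, 0, 0, 0, 0, 0, 0, 1]'; python3 -c "
from h import *
delta([.587,-.0487,.072],-.535+np.pi/2)"
```

```text
time: 2.52
eef_pos: [0.5891, -0.0471, 0.1153]
tcp_rot: [0.264, 0.965, 0.0, 0.003]
contact_force: [-0.2, -0.7, -0.7]
opening: 0.998
finger_force: 0.0
d [ 0.0012 -0.0025  0.0432]
rz 0.001 or 3.143 -3.141 q6 -1.2881553777015735
```

Converted, 0.04 m is 1.6, 0.02 m is 0.8.

```bash
python3 inch.py '[0, -0.04, 0.8, 0, 0, 0, 1, 0, -0.04, 1.6, 0, 0, 0, 1, 0, -0.04, 1.6, 0, 0, 0, 1, 0, -0.04, 1.6, 0, 0, 0, 1, 0, -0.04, 1.6, 0, 0, 0, 1, 0, -0.04, 1.6, 0, 0, 0, 1]'; python3 -c "
from h import *
delta([.587,-.0487,.072],-.535+np.pi/2)"
```

```text
time: 3.28
eef_pos: [0.5867, -0.048, 0.072]
tcp_rot: [0.264, 0.964, 0.0, 0.001]
contact_force: [-0.1, 0.3, -0.0]
opening: 1.0
finger_force: 0.0
d [-0.0006 -0.0004 -0.    ]
rz 0.0 or 3.142 -3.141 q6 -1.2899051643104424
```

Well placed. Close.

```bash
python3 inch.py '[0, 0, 0, 0, 0, 0, 0, 0, 0, 0, 0, 0, 0, 0, 0, 0, 0, 0, 0, 0, 0, 0, 0, 0, 0, 0, 0, 0, 0, 0, 0, 0, 0, 0, 0, 0, 0, 0, 0, 0, 0, 0]' 60; python3 -c "
from h import *
s,r=state();print(s['eef_pos'],s['wrist_torque'],s['contact_force'])"
```

```text
time: 4.03
eef_pos: [0.5861, -0.0482, 0.0716]
tcp_rot: [0.264, 0.964, -0.0, -0.0]
contact_force: [-1.9, -0.4, 2.8]
opening: 0.167
finger_force: 58.7
[ 0.58610821 -0.04818335  0.07161823] [-0.21535623  0.43875825  0.05724541] [-1.87970107 -0.41119079  2.75675143]
```

```bash
python3 inch.py '[0, 0, 0, 0, 0, 0.18, 0, 0, 0, 0, 0, 0, 0.36, 0, 0, 0, 0, 0, 0, 0.54, 0, 0, 0, 0, 0, 0, 0.72, 0, 0, 0, 0, 0, 0, 0.9, 0, 0, 0, 0, 0, 0, 0.9, 0]'; python3 -c "
from h import *
s,r=state();print(s['eef_pos'],s['wrist_torque'],s['contact_force'],s['qpos'][5])"
```

```text
time: 4.78
eef_pos: [0.5867, -0.0478, 0.0717]
tcp_rot: [0.657, 0.754, 0.001, 0.0]
contact_force: [0.0, -0.7, 1.6]
opening: 0.164
finger_force: 58.8
[ 0.58673543 -0.04778342  0.07166244] [ 0.00141033  0.0519938  -0.0865765 ] [ 0.01006645 -0.71634066  1.55171621] -0.3916252105594743
```

```bash
python3 inch.py '[0, 0, 0, 0, 0, 0.1, 0, 0, 0, 0, 0, 0, 0.2, 0, 0, 0, 0, 0, 0, 0.3, 0, 0, 0, 0, 0, 0, 0.3, 0]'; python3 -c "
from h import *
s,r=state();print(s['wrist_torque'],s['contact_force'],s['qpos'][5])"; python3 inch.py '[0, 0, 0, 0, 0, 0.1, 0, 0, 0, 0, 0, 0, 0.2, 0, 0, 0, 0, 0, 0, 0.3, 0, 0, 0, 0, 0, 0, 0.3, 0]'; python3 -c "
from h import *
s,r=state();print(s['wrist_torque'],s['contact_force'],s['qpos'][5])"
```

```text
time: 5.28
eef_pos: [0.587, -0.0478, 0.0717]
tcp_rot: [0.762, 0.648, 0.001, 0.001]
contact_force: [0.9, 0.8, 1.6]
opening: 0.164
finger_force: 58.6
[ 0.07686054 -0.20244527  0.02154378] [0.89078921 0.77319152 1.56950112] -0.09323936854398689
time: 5.78
eef_pos: [0.5872, -0.0479, 0.0717]
tcp_rot: [0.85, 0.527, 0.001, 0.001]
contact_force: [2.8, 1.0, 1.1]
opening: 0.166
finger_force: 58.6
[ 0.05882531 -0.42097116 -0.05307003] [2.84062249 0.96857662 1.13051073] 0.20653089706032865
```

```bash
cat > t.py <<'E'
from h import *
s,r=state();print("TQ",s['wrist_torque'].round(3),"j6",s['joint_efforts'][5].round(3),s['contact_force'].round(1),s['qpos'][5].round(3),s['eef_pos'].round(4),r.as_euler('zyx')[0].round(3))
E
for i in 1 2 3; do python3 inch.py '[0, 0, 0, 0, 0, 0.1, 0, 0, 0, 0, 0, 0, 0.2, 0, 0, 0, 0, 0, 0, 0.2, 0]' >/dev/null; python3 t.py; done
```

```text
TQ [ 0.035 -0.693 -0.022] j6 0.078 [3.9 0.  0.3] 0.406 [ 0.5873 -0.048   0.0717] -0.91
TQ [ 0.032 -0.91  -0.028] j6 0.055 [ 5.   0.5 -0.1] 0.606 [ 0.5874 -0.0481  0.0717] -0.71
TQ [-0.082 -0.964 -0.111] j6 0.055 [ 5.1 -0.5 -1. ] 0.806 [ 0.5875 -0.0482  0.0717] -0.51
```

```bash
for i in 1 2 3; do python3 inch.py '[0, 0, 0, 0, 0, 0.1, 0, 0, 0, 0, 0, 0, 0.2, 0, 0, 0, 0, 0, 0, 0.2, 0]' >/dev/null; python3 t.py; done
```

```text
TQ [-0.202 -0.967 -0.066] j6 0.055 [ 6.2 -1.4 -0.8] 1.006 [ 0.5876 -0.0484  0.0717] -0.31
TQ [-0.279 -0.969 -0.051] j6 0.056 [ 5.8 -1.6 -1.1] 1.206 [ 0.5876 -0.0486  0.0717] -0.11
TQ [-0.314 -1.015 -0.041] j6 0.056 [ 6.4 -1.4 -1.3] 1.406 [ 0.5876 -0.0487  0.0717] 0.09
```

```bash
for i in 1 2 3; do python3 inch.py '[0, 0, 0, 0, 0, 0.1, 0, 0, 0, 0, 0, 0, 0.1, 0]' >/dev/null; python3 t.py; done
```

```text
TQ [-0.284 -0.948  0.245] j6 0.302 [ 6.  -2.7 -1.8] 1.505 [ 0.5876 -0.0488  0.0717] 0.188
TQ [-0.367 -1.049  0.417] j6 0.488 [ 4.7 -2.4 -1.3] 1.605 [ 0.5876 -0.0489  0.0717] 0.287
TQ [-0.364 -0.957  0.54 ] j6 0.66 [ 5.4 -1.9 -1.3] 1.704 [ 0.5875 -0.049   0.0717] 0.386
```

Converted, -0.12 m is -4.8, -0.06 m is -2.4.

```bash
python3 inch.py '[0, 0, 0, 0, 0, 0.06, 0, 0, 0, 0, 0, 0, 0.06, 0, 0, 0, 0, 0, 0, 0.06, 0]' >/dev/null; python3 t.py; python3 inch.py '[0, 0, 0, 0, 0, 0.06, 1, 0, 0, 0, 0, 0, 0.06, 1, 0, 0, 0, 0, 0, 0.06, 1, 0, 0, -2.4, 0, 0, 0.06, 1, 0, 0, -4.8, 0, 0, 0.06, 1, 0, 0, -4.8, 0, 0, 0.06, 1]'; python3 -c "
from h import *
delta([.448,-.062,.19],-1.35+np.pi/2)"; python3 t.py
```

```text
TQ [-0.42  -0.965  0.723] j6 0.69 [ 6.5 -2.2 -1.2] 1.763 [ 0.5875 -0.049   0.0717] 0.445
time: 9.9
eef_pos: [0.5897, -0.0487, 0.1985]
tcp_rot: [0.967, -0.253, 0.006, 0.0]
contact_force: [1.4, -0.7, 0.5]
opening: 1.001
finger_force: 0.0
d [-0.1172  0.0809  0.0068]
rz 0.839 or 3.98 -2.303 q6 1.8282680207285242
TQ [-0.057 -0.028 -0.065] j6 0.01 [ 1.4 -0.7  0.5] 1.828 [ 0.5897 -0.0487  0.1985] 0.511
```

Converted, -0.117 m is -4.68, 0.081 m is 3.24.

```bash
python3 inch.py '[-4.68, 3.24, 0, 0, 0, -2.3, 1, -4.68, 3.24, 0, 0, 0, -2.3, 1, -4.68, 3.24, 0, 0, 0, -2.3, 1, -4.68, 3.24, 0, 0, 0, -2.3, 1, -4.68, 3.24, 0, 0, 0, -2.3, 1, -4.68, 3.24, 0, 0, 0, -2.3, 1, -4.68, 3.24, 0, 0, 0, -2.3, 1, -4.68, 3.24, 0, 0, 0, -2.3, 1, -4.68, 3.24, 0, 0, 0, -2.3, 1, -4.68, 3.24, 0, 0, 0, -2.3, 1]';python3 -c "
from h import *
delta([.448,-.062,.19],-1.355+np.pi/2)"
```

```text
time: 11.15
eef_pos: [0.4436, -0.0607, 0.19]
tcp_rot: [0.775, 0.633, -0.001, -0.001]
contact_force: [-0.2, -0.6, 0.3]
opening: 0.999
finger_force: 0.0
d [-0.0004  0.0046 -0.0001]
rz -0.417 or 2.725 -3.559 q6 -0.16197633100832698
```

Converted, 0.004 m is 0.16.

```bash
python3 inch.py '[0, 0.16, 0, 0, 0, -0.14, 1, 0, 0.16, 0, 0, 0, -0.28, 1, 0, 0.16, 0, 0, 0, -0.417, 1, 0, 0.16, 0, 0, 0, -0.417, 1, 0, 0.16, 0, 0, 0, -0.417, 1, 0, 0.16, 0, 0, 0, -0.417, 1]';python3 - <<'E'
from h import *
delta([.448,-.062,.072],-1.355+np.pi/2)
c=cam("wrist","w2")
for q,a,r in blobs(c,(20,100,190),(35,255,255),300):
    b=cv2.boxPoints(r); P=np.array([plane(c,x,.101)[:2] for x in b]); 
    print(a,np.round(r[0]),np.round(r[1]),P.mean(0).round(4),[ (round(float(np.hypot(*(P[i]-P[i-1]))),4),round(float(np.arctan2(*(P[i]-P[i-1])[::-1])),3)) for i in (1,2)])
E
```

```text
time: 11.9
eef_pos: [0.4483, -0.0618, 0.191]
tcp_rot: [0.63, 0.776, -0.0, -0.0]
contact_force: [-0.7, -0.7, -0.2]
opening: 0.999
finger_force: 0.0
d [-0.0002 -0.0003  0.119 ]
rz -0.009 or 3.133 -3.15 q6 -0.5690657155186734
316.5 [522. 218.] [16. 32.] [ 0.6254 -0.0354] [(0.0243, 1.668), (0.0129, -0.086)]
1412.0 [461. 228.] [76. 27.] [ 0.5844 -0.0523] [(0.0201, 1.431), (0.061, -0.245)]
1407.5 [274. 204.] [75. 29.] [ 0.4432 -0.0637] [(0.0207, 0.208), (0.0575, -1.357)]
```

View pics/w2.png

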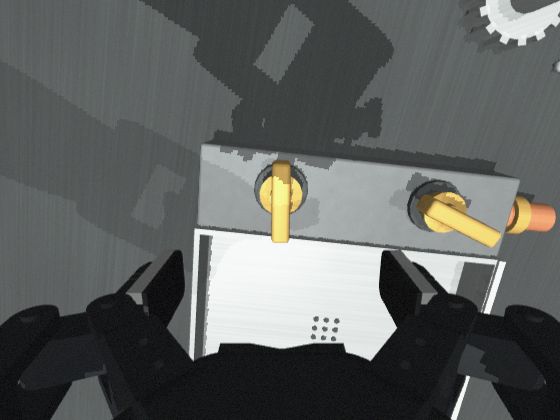

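```bash
python3 -c "
from h import *
c=load('w2')
a,b=plane(c,(282,162),.101),plane(c,(280,242),.101);print((a+b)/2,a-b)
p=(a+b)/2;p[2]=.072;delta(p)"; python3 inch.py '[0, 0, 2, 0, 0, -0.009, 1, 0, 0, 4, 0, 0, -0.009, 1, 0, 0, 4, 0, 0, -0.009, 1, 0, 0, 4.76, 0, 0, -0.009, 1, 0, 0, 4.76, 0, 0, -0.009, 1, 0, 0, 4.76, 0, 0, -0.009, 1, 0, 0, 4.76, 0, 0, -0.009, 1]'; python3 -c "
from h import *
delta([.448,-.062,.072],-1.355+np.pi/2)"
```

```text
[ 0.44754283 -0.06096863  0.101     ] [-0.01114442  0.06006565  0.        ]
d [ 0.001  -0.0006  0.1192]
time: 12.82
eef_pos: [0.4495, -0.0622, 0.0739]
tcp_rot: [0.626, 0.78, 0.0, 0.001]
contact_force: [-0.2, -0.3, 0.1]
opening: 1.008
finger_force: 0.0
d [ 0.0006 -0.0015  0.0019]
rz 0.001 or 3.143 -3.14 q6 -0.5787635013529584
```

```bash
python3 inch.py '[0, 0, 0, 0, 0, 0, 0, 0, 0, 0, 0, 0, 0, 0, 0, 0, 0, 0, 0, 0, 0, 0, 0, 0, 0, 0, 0, 0, 0, 0, 0, 0, 0, 0, 0, 0, 0, 0, 0, 0, 0, 0]' 60; python3 t.py; python3 inch.py '[0, 0, 0, 0, 0, 0.17, 0, 0, 0, 0, 0, 0, 0.34, 0, 0, 0, 0, 0, 0, 0.51, 0, 0, 0, 0, 0, 0, 0.68, 0, 0, 0, 0, 0, 0, 0.85, 0, 0, 0, 0, 0, 0, 0.85, 0]'; for i in 1 2 3; do python3 t.py; python3 inch.py '[0, 0, 0, 0, 0, 0.1, 0, 0, 0, 0, 0, 0, 0.1, 0]' >/dev/null; done; python3 t.py
```

```text
time: 13.58
eef_pos: [0.4476, -0.062, 0.0726]
tcp_rot: [0.626, 0.78, -0.001, -0.001]
contact_force: [-4.3, -0.7, 6.4]
opening: 0.165
finger_force: 58.6
TQ [-0.173  0.822  0.019] j6 0.025 [-4.3 -0.7  6.4] -0.579 [ 0.4476 -0.062   0.0726] -1.789
time: 14.32
eef_pos: [0.4478, -0.062, 0.0725]
tcp_rot: [0.892, 0.453, -0.001, -0.001]
contact_force: [-5.1, -1.2, 5.4]
opening: 0.164
finger_force: 58.7
TQ [-0.226  0.848 -0.094] j6 0.125 [-5.1 -1.2  5.4] 0.27 [ 0.4478 -0.062   0.0725] -0.94
TQ [-0.192  0.805 -0.05 ] j6 0.058 [-5.1 -1.5  5.2] 0.369 [ 0.4478 -0.0621  0.0726] -0.84
TQ [-0.222  0.774 -0.025] j6 0.059 [-4.  -1.   5.7] 0.469 [ 0.4478 -0.0621  0.0726] -0.74
TQ [-0.227  0.749 -0.108] j6 0.059 [-5.1 -0.5  5. ] 0.569 [ 0.4478 -0.0621  0.0726] -0.64
```

```bash
for i in 1 2 3 4 5; do python3 inch.py '[0, 0, 0, 0, 0, 0.1, 0, 0, 0, 0, 0, 0, 0.1, 0]' >/dev/null;python3 t.py;  done
```

```text
TQ [-0.237  0.78  -0.017] j6 0.059 [-4.8 -1.   5.6] 0.669 [ 0.4478 -0.0621  0.0726] -0.54
TQ [-0.247  0.811 -0.016] j6 0.06 [-4.7 -1.   4.6] 0.769 [ 0.4478 -0.0621  0.0725] -0.44
TQ [-0.191  0.784 -0.005] j6 0.06 [-4.1 -2.3  4.6] 0.869 [ 0.4478 -0.0621  0.0726] -0.34
TQ [-0.221  0.759 -0.034] j6 0.06 [-4.5 -1.5  4.6] 0.969 [ 0.4478 -0.0622  0.0726] -0.24
TQ [-0.259  0.807  0.027] j6 0.06 [-5.7 -1.6  5.7] 1.069 [ 0.4479 -0.0622  0.0726] -0.14
```

```bash
for i in 1 2 3 4 5 6; do python3 inch.py '[0, 0, 0, 0, 0, 0.1, 0, 0, 0, 0, 0, 0, 0.1, 0]' >/dev/null;python3 t.py;  done
```

```text
TQ [-0.248  0.786 -0.02 ] j6 0.06 [-4.3 -1.8  5.5] 1.169 [ 0.4479 -0.0622  0.0726] -0.04
TQ [-0.262  0.747 -0.072] j6 0.06 [-4.7 -2.   5.2] 1.269 [ 0.4478 -0.0622  0.0726] 0.06
TQ [-0.268  0.8    0.135] j6 0.173 [-4.9 -2.2  4.6] 1.369 [ 0.4479 -0.0622  0.0726] 0.159
TQ [-0.216  0.731  0.299] j6 0.395 [-5.3 -1.5  5.4] 1.468 [ 0.4478 -0.0622  0.0726] 0.258
TQ [-0.243  0.79   0.488] j6 0.544 [-3.9 -2.   5.3] 1.567 [ 0.4478 -0.0623  0.0726] 0.357
TQ [-0.259  0.827  0.646] j6 0.714 [-4.4 -1.6  4.8] 1.666 [ 0.4478 -0.0623  0.0726] 0.456
```

```bash
cat >> h.py <<'E'
def go(p,yaw,q6pref=0):
    """print tool-axis shift and rz choices with resulting q6"""
    s,r=state(); p=np.asarray(p); print("d",np.round(r.inv().apply(p-s["eef_pos"]),4),"dist",np.linalg.norm(p-s["eef_pos"]).round(3))
    y=r.as_matrix()[:,1]; a=np.arctan2(y[1],y[0]); t=(yaw-a+np.pi/2)%np.pi-np.pi/2
    e=s["eef_pos"]; dq=np.arctan2(p[1],p[0])-np.arctan2(e[1],e[0])
    for k in (0,np.pi,-np.pi):
        q=s["qpos"][5]-t+k+dq
        if abs(q)<2.8: print("  rz",round(-t+k,3),"q6->",round(q,2))
E
python3 inch.py '[0, 0, 0, 0, 0, 0, 1, 0, 0, 0, 0, 0, 0, 1, 0, 0, 0, 0, 0, 0, 1, 0, 0, -2.4, 0, 0, 0, 1, 0, 0, -4.8, 0, 0, 0, 1, 0, 0, -5.2, 0, 0, 0, 1, 0, 0, -5.2, 0, 0, 0, 1]'; python3 - <<'E'
from h import *
c=cam("top","top1")
for q,a,r in blobs(c,(0,0,110),(180,60,255),40,(80,100,270,310)): print(a,np.round(r[0],1),np.round(r[1],1),round(r[2]))
go([.45,.274,.2],.846+np.pi/2)
E
```

```text
time: 18.7
eef_pos: [0.4488, -0.0619, 0.2028]
tcp_rot: [0.973, -0.229, 0.001, 0.0]
contact_force: [0.6, 0.7, -0.1]
opening: 1.003
finger_force: 0.0
503.5 [105.5 284. ] [24. 27.] 90
122.0 [186.4 253.5] [11.2 12.8] 39
164.0 [172.  243.5] [14.8 12. ] 45
70.5 [164.5 234. ] [ 9.2 12. ] 45
482.5 [119.5 211.6] [30.4 29.4] 8
443.5 [221.5 188. ] [24. 25.] 90
519.5 [176.4 188.2] [25.9 25.9] 27
369.5 [227.7 139.2] [61.2 12.7] 85
d [-0.1478 -0.3013  0.0015] dist 0.336
  rz -1.308 q6-> 1.05
  rz -4.45 q6-> -2.1
```

Converted, -0.301 m is -12.04, -0.148 m is -5.92.

```bash
python3 inch.py '[-5.92, -12.04, 0, 0, 0, -1.308, 1, -5.92, -12.04, 0, 0, 0, -1.308, 1, -5.92, -12.04, 0, 0, 0, -1.308, 1, -5.92, -12.04, 0, 0, 0, -1.308, 1, -5.92, -12.04, 0, 0, 0, -1.308, 1, -5.92, -12.04, 0, 0, 0, -1.308, 1, -5.92, -12.04, 0, 0, 0, -1.308, 1, -5.92, -12.04, 0, 0, 0, -1.308, 1, -5.92, -12.04, 0, 0, 0, -1.308, 1, -5.92, -12.04, 0, 0, 0, -1.308, 1]';python3 - <<'E'
from h import *
go([.45,.274,.2],.846+np.pi/2)
c=cam("wrist","w3")
E
```

```text
time: 20.0
eef_pos: [0.4501, 0.2731, 0.2017]
tcp_rot: [0.912, 0.409, -0.0, -0.0]
contact_force: [-0.4, 0.6, -0.1]
opening: 1.002
finger_force: 0.0
d [ 0.0006 -0.0007  0.0017] dist 0.002
  rz -0.002 q6-> 1.08
  rz -3.144 q6-> -2.06
```

View pics/w3.png

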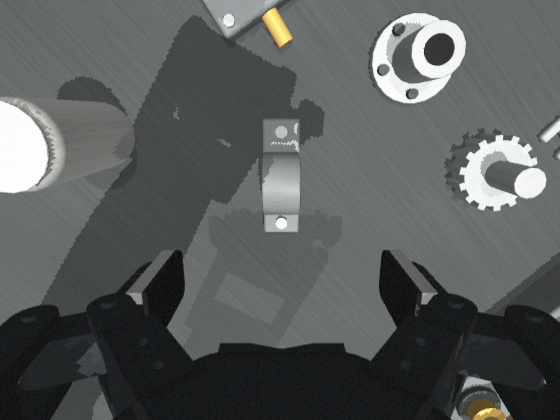

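```bash
python3 - <<'E'
from h import *
c=load("w3");t=load("top1")
T=lambda x,y:((x+.5)/3.8-.5+90,(y+.5)/3.8-.5+150)
a,b=plane(c,(281,131),.016),plane(c,(281.5,223),.016);m=(a+b)/2;d=a-b;print(a,b,m,np.hypot(*d[:2]),np.arctan2(d[1],d[0]))
print(tri(t,T(280,320),c,(281,131)),tri(t,T(371,398),c,(281.5,223)))
print("hub",plane(c,(439,49),.062),tri(t,T(313,133),c,(439,49)),"pin",plane(c,(530,182),.07),tri(t,T(496,133),c,(530,182)))
go([m[0],m[1],.028],np.arctan2(d[1],d[0])+np.pi/2)
E
```

```text
[0.48162864 0.3089902  0.016     ] [0.41868629 0.23742643 0.016     ] [0.45015747 0.27320831 0.016     ] 0.09530537073161477 0.8494074219951007
(array([0.48123528, 0.30932544, 0.01897586]), np.float64(0.0010998347216254329)) (array([0.41892477, 0.23805443, 0.01797856]), np.float64(0.0004907684251264089))
hub [0.61922484 0.27517107 0.062     ] (array([0.61901027, 0.27526167, 0.06251505]), np.float64(2.9714481165955672e-05)) pin [0.61413248 0.13811854 0.07      ] (array([0.61559504, 0.13521073, 0.06570989]), np.float64(0.0008079948404446349))
d [ 1.00e-04 -1.00e-04  1.74e-01] dist 0.174
  rz -0.005 q6-> 1.07
  rz -3.147 q6-> -2.07
```

Excellent agreement. Descend and grasp.

Converted, 0.174 m is 6.96, 0.15 m is 6.

```bash
python3 inch.py '[0, 0, 2.4, 0, 0, 0, 1, 0, 0, 4.8, 0, 0, 0, 1, 0, 0, 6, 0, 0, 0, 1, 0, 0, 6.96, 0, 0, 0, 1, 0, 0, 6.96, 0, 0, 0, 1, 0, 0, 6.96, 0, 0, 0, 1]'; python3 inch.py '[0, 0, 0, 0, 0, 0, 0, 0, 0, 0, 0, 0, 0, 0, 0, 0, 0, 0, 0, 0, 0, 0, 0, 0, 0, 0, 0, 0, 0, 0, 0, 0, 0, 0, 0]' 60; python3 t.py;  python3 inch.py '[0, 0, -1.2, 0, 0, 0, 0, 0, 0, -2.4, 0, 0, 0, 0, 0, 0, -4.8, 0, 0, 0, 0, 0, 0, -4.8, 0, 0, 0, 0, 0, 0, -4.8, 0, 0, 0, 0]'
python3 - <<'E'
from h import *
W=np.array([.5343,-.2265]);y=.0895;Rw=np.array([[np.cos(y),-np.sin(y)],[np.sin(y),np.cos(y)]])
for n,q,ya in (("block",(0,-.065),y+np.pi/2),("hub",(-.065,.045),y),("pin",(.065,.045),y)): print(n,(W+Rw@q).round(4))
p=W+Rw@(0,-.065); go([p[0],p[1],.15],y+np.pi/2)
E
```

```text
time: 20.8
eef_pos: [0.4512, 0.2737, 0.0295]
tcp_rot: [0.912, 0.41, 0.001, 0.0]
contact_force: [0.1, 0.4, 0.7]
opening: 0.998
finger_force: 0.0
time: 21.42
eef_pos: [0.4504, 0.2739, 0.0291]
tcp_rot: [0.912, 0.41, 0.0, -0.0]
contact_force: [-2.0, 0.7, 5.5]
opening: 0.393
finger_force: 60.9
TQ [-0.005  0.29  -0.02 ] j6 -0.062 [-2.   0.7  5.5] 1.078 [0.4504 0.2739 0.0291] -0.846
time: 22.05
eef_pos: [0.4487, 0.2729, 0.1461]
tcp_rot: [0.912, 0.41, -0.002, -0.0]
contact_force: [-0.5, -0.5, -5.0]
opening: 0.387
finger_force: 61.2
block [ 0.5401 -0.2912]
hub [ 0.4655 -0.1875]
pin [ 0.595  -0.1759]
d [-0.3616  0.4425 -0.0033] dist 0.572
  rz 0.756 q6-> 0.79
  rz -2.385 q6-> -2.35
```

```bash
python3 inch.py '[-14.44, 17.68, -1, 0, 0, 0.756, 0, -14.44, 17.68, -1, 0, 0, 0.756, 0, -14.44, 17.68, -1, 0, 0, 0.756, 0, -14.44, 17.68, -1, 0, 0, 0.756, 0, -14.44, 17.68, -1, 0, 0, 0.756, 0, -14.44, 17.68, -1, 0, 0, 0.756, 0, -14.44, 17.68, -1, 0, 0, 0.756, 0, -14.44, 17.68, -1, 0, 0, 0.756, 0, -14.44, 17.68, -1, 0, 0, 0.756, 0, -14.44, 17.68, -1, 0, 0, 0.756, 0]'; python3 inch.py '[0, 0, 0, 0, 0, 0, 0, 0, 0, 0, 0, 0, 0, 0, 0, 0, 0, 0, 0, 0, 0]'; python3 -c "
from h import *
go([.5401,-.2912,.034],.0895+np.pi/2)"
```

```text
time: 23.3
eef_pos: [0.5401, -0.293, 0.1695]
tcp_rot: [0.999, 0.043, -0.002, -0.001]
contact_force: [-0.1, 0.2, -5.0]
opening: 0.394
finger_force: 62.5
time: 23.68
eef_pos: [0.5414, -0.288, 0.1727]
tcp_rot: [0.999, 0.046, -0.001, -0.001]
contact_force: [0.2, -0.2, -4.7]
opening: 0.386
finger_force: 62.5
d [-0.0015  0.0033  0.1387] dist 0.139
  rz 0.002 q6-> 0.82
  rz -3.139 q6-> -2.32
```

Units first: shifts go in units of 25 mm. So 0.134 m is 5.36, 0.12 m is 4.8.

```bash
python3 inch.py '[0, 0.08, 2, 0, 0, 0, 0, 0, 0.08, 4, 0, 0, 0, 0, 0, 0.08, 4.8, 0, 0, 0, 0, 0, 0.08, 5.36, 0, 0, 0, 0, 0, 0.08, 5.36, 0, 0, 0, 0, 0, 0.08, 5.36, 0, 0, 0, 0, 0, 0.08, 5.36, 0, 0, 0, 0]'; python3 t.py
```

```text
time: 24.55
eef_pos: [0.5429, -0.2926, 0.0412]
tcp_rot: [0.999, 0.045, 0.001, 0.001]
contact_force: [0.4, -0.1, -4.3]
opening: 0.389
finger_force: 62.3
TQ [-0.007  0.048 -0.005] j6 0.0 [ 0.4 -0.1 -4.3] 0.822 [ 0.5429 -0.2926  0.0412] -0.09
```

Converted, 0.006 m is 0.24, 0.004 m is 0.16.

```bash
python3 inch.py '[0, 0, 0.16, 0, 0, 0, 0, 0, 0, 0.24, 0, 0, 0, 0, 0, 0, 0.24, 0, 0, 0, 0]'; python3 inch.py '[0, 0, 0.04, 0, 0, 0, 0, 0, 0, 0.04, 0, 0, 0, 0]'
```

```text
time: 24.92
eef_pos: [0.542, -0.2919, 0.0342]
tcp_rot: [0.999, 0.045, -0.0, 0.0]
contact_force: [-3.8, 1.5, 1.3]
opening: 0.392
finger_force: 63.1
time: 25.18
eef_pos: [0.542, -0.2919, 0.0342]
tcp_rot: [0.999, 0.045, -0.0, -0.0]
contact_force: [-5.1, 3.6, 6.8]
opening: 0.389
finger_force: 64.1
```

Converted, -0.16 m is -6.4, -0.12 m is -4.8.

```bash
python3 inch.py '[0, 0, 0, 0, 0, 0, 0.65, 0, 0, 0, 0, 0, 0, 0.65, 0, 0, 0, 0, 0, 0, 0.65, 0, 0, -2.4, 0, 0, 0, 0.65, 0, 0, -4.8, 0, 0, 0, 0.65, 0, 0, -6.4, 0, 0, 0, 1, 0, 0, -6.4, 0, 0, 0, 1]'; python3 -c "
from h import *
go([.5855,.2760,.195],.0895+np.pi/2)"
```

```text
time: 26.05
eef_pos: [0.5441, -0.2934, 0.1977]
tcp_rot: [0.999, 0.045, 0.004, 0.003]
contact_force: [-0.8, -0.1, -0.0]
opening: 1.003
finger_force: 0.0
d [ 9.230e-02 -5.634e-01 -4.000e-04] dist 0.571
  rz 0.0 q6-> 1.76
  rz -3.141 q6-> -1.38
```

```bash
python3 inch.py '[5.04, -22.4, 0, 0, 0, 0, 1, 5.04, -22.4, 0, 0, 0, 0, 1, 5.04, -22.4, 0, 0, 0, 0, 1, 5.04, -22.4, 0, 0, 0, 0, 1, 5.04, -22.4, 0, 0, 0, 0, 1, 5.04, -22.4, 0, 0, 0, 0, 1, 5.04, -22.4, 0, 0, 0, 0, 1, 5.04, -22.4, 0, 0, 0, 0, 1, 5.04, -22.4, 0, 0, 0, 0, 1, 5.04, -22.4, 0, 0, 0, 0, 1]'; python3 inch.py '[0, 0, 0, 0, 0, 0, 1, 0, 0, 0, 0, 0, 0, 1]'; python3 - <<'E'
from h import *
go([.619,.2755,.03],.0895+np.pi/2)
c=cam("wrist","w4");t=cam("top","top2")
h=cv2.cvtColor(c["pixels"],cv2.COLOR_RGB2HSV)
for q,a,r in blobs(t,(0,0,110),(180,60,255),40,(80,100,420,310)): print(a,np.round(r[0],1),np.round(r[1],1),round(r[2]))
E
```

```text
time: 27.3
eef_pos: [0.6159, 0.2808, 0.1899]
tcp_rot: [0.999, 0.047, -0.001, 0.0]
contact_force: [0.1, -0.6, -1.0]
opening: 1.0
finger_force: 0.0
time: 27.55
eef_pos: [0.6169, 0.2756, 0.1914]
tcp_rot: [0.999, 0.044, -0.001, 0.0]
contact_force: [0.2, 0.8, 0.5]
opening: 0.998
finger_force: 0.0
d [0.0023 0.0002 0.1614] dist 0.161
  rz -0.001 q6-> 1.75
  rz -3.143 q6-> -1.39
442.5 [221.5 188. ] [24. 25.] 90
501.5 [177.  188.5] [25. 26.] 90
11124.0 [333.2 212.6] [101.2 115.5] 83
371.5 [227.7 139.2] [61.2 12.7] 85
```

View pics/w4.png

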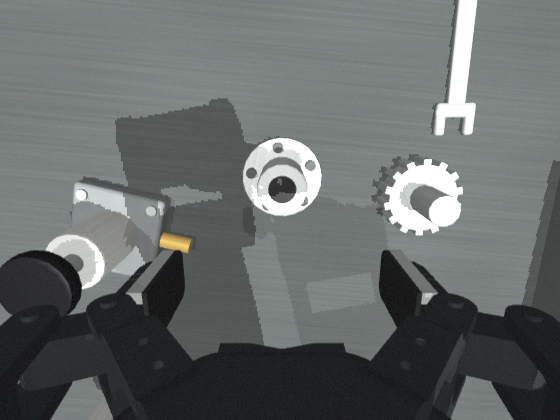

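View pics/top2.png

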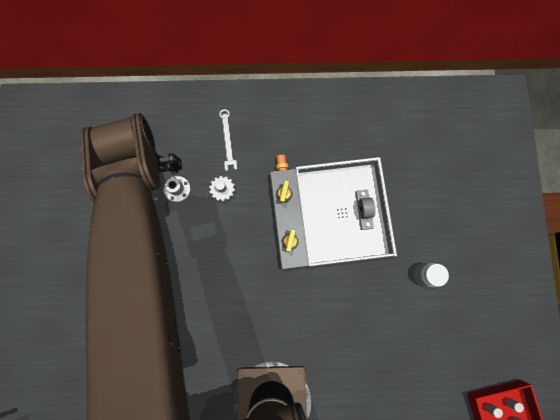

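```bash
python3 - <<'E'
from h import *
c=load("w4");t=load("top2")
p=plane(c,(281,188),.062);print(p,tri(t,(172.6,185),c,(281,188)),"pin",plane(c,(445,208),.07),tri(t,(220.2,184.9),c,(445,208)))
go([p[0],p[1],.028],.0895+np.pi/2)
E
python3 inch.py '[0.08, 0, 2, 0, 0, 0, 1, 0.08, 0, 4, 0, 0, 0, 1, 0.08, 0, 4, 0, 0, 0, 1, 0.08, 0, 4, 0, 0, 0, 1]'; python3 -c "
from h import *
go([.619,.2755,.028],.0895+np.pi/2)"
```

```text
[0.62045864 0.2757423  0.062     ] (array([0.61926589, 0.27542327, 0.05621655]), np.float64(0.00048489810685342703)) pin [0.61734466 0.13720586 0.07      ] (array([0.61534971, 0.13470545, 0.06450362]), np.float64(0.0016057761743068317))
d [ 0.0033 -0.      0.1641] dist 0.164
  rz -0.002 q6-> 1.75
  rz -3.144 q6-> -1.39
time: 28.15
eef_pos: [0.6204, 0.2771, 0.0945]
tcp_rot: [0.999, 0.044, 0.001, -0.0]
contact_force: [0.3, 0.2, 0.9]
opening: 1.0
finger_force: 0.0
d [-0.0018  0.0015  0.0664] dist 0.066
  rz -0.001 q6-> 1.75
  rz -3.142 q6-> -1.39
```

Converted, 0.064 m is 2.56, 0.03 m is 1.2.

```bash
python3 inch.py '[0, 0.04, 1.2, 0, 0, 0, 1, 0, 0.04, 2.56, 0, 0, 0, 1, 0, 0.04, 2.56, 0, 0, 0, 1, 0, 0.04, 2.56, 0, 0, 0, 1]'; python3 inch.py '[0, 0, 0, 0, 0, 0, 0, 0, 0, 0, 0, 0, 0, 0, 0, 0, 0, 0, 0, 0, 0, 0, 0, 0, 0, 0, 0, 0, 0, 0, 0, 0, 0, 0, 0]' 60; python3 t.py;  python3 inch.py '[0, 0, -1.2, 0, 0, 0, 0, 0, 0, -2.4, 0, 0, 0, 0, 0, 0, -4.8, 0, 0, 0, 0, 0, 0, -6, 0, 0, 0, 0, 0, 0, -6, 0, 0, 0, 0, 0, 0, -6, 0, 0, 0, 0]'
python3 -c "
from h import *
go([.4655,-.1875,.18],.0895+np.pi/2)"
```

```text
time: 28.65
eef_pos: [0.6213, 0.277, 0.0317]
tcp_rot: [0.999, 0.045, 0.002, -0.001]
contact_force: [0.1, -0.5, 0.5]
opening: 0.998
finger_force: 0.0
time: 29.28
eef_pos: [0.6203, 0.2764, 0.0301]
tcp_rot: [0.999, 0.045, 0.001, 0.0]
contact_force: [-0.8, -1.4, 5.6]
opening: 0.501
finger_force: 62.2
TQ [-0.322  0.146 -0.026] j6 0.025 [-0.8 -1.4  5.6] 1.752 [0.6203 0.2764 0.0301] -0.09
time: 30.02
eef_pos: [0.6171, 0.276, 0.1744]
tcp_rot: [0.999, 0.045, -0.003, 0.001]
contact_force: [0.3, 0.1, -6.5]
opening: 0.498
finger_force: 62.4
d [-0.1926  0.448  -0.004 ] dist 0.488
  rz 0.0 q6-> 0.95
  rz -3.141 q6-> -2.19
```

Converted, 0.448 m is 17.92, -0.192 m is -7.68.

```bash
python3 inch.py '[-7.68, 17.92, 0, 0, 0, 0, 0, -7.68, 17.92, 0, 0, 0, 0, 0, -7.68, 17.92, 0, 0, 0, 0, 0, -7.68, 17.92, 0, 0, 0, 0, 0, -7.68, 17.92, 0, 0, 0, 0, 0, -7.68, 17.92, 0, 0, 0, 0, 0, -7.68, 17.92, 0, 0, 0, 0, 0, -7.68, 17.92, 0, 0, 0, 0, 0, -7.68, 17.92, 0, 0, 0, 0, 0, -7.68, 17.92, 0, 0, 0, 0, 0]';python3 inch.py '[0, 0, 2, 0, 0, 0, 0, 0, 0, 2, 0, 0, 0, 0, 0, 0, 2, 0, 0, 0, 0, 0, 0, 2, 0, 0, 0, 0]'; python3 -c "
from h import *
go([.4655,-.1875,.036],.0895+np.pi/2)"
```

```text
time: 31.28
eef_pos: [0.4668, -0.186, 0.1758]
tcp_rot: [0.999, 0.044, -0.002, -0.002]
contact_force: [-0.4, -0.1, -6.2]
opening: 0.5
finger_force: 63.5
time: 31.78
eef_pos: [0.4696, -0.1872, 0.1303]
tcp_rot: [0.999, 0.045, 0.002, 0.001]
contact_force: [-0.1, 0.0, -5.4]
opening: 0.495
finger_force: 63.3
d [-0.0044 -0.0003  0.0943] dist 0.094
  rz 0.001 q6-> 0.9
  rz -3.14 q6-> -2.24
```

Converted, 0.088 m is 3.52, 0.08 m is 3.2.

```bash
python3 inch.py '[-0.12, 0, 1.6, 0, 0, 0, 0, -0.12, 0, 3.2, 0, 0, 0, 0, -0.12, 0, 3.52, 0, 0, 0, 0, -0.12, 0, 3.52, 0, 0, 0, 0, -0.12, 0, 3.52, 0, 0, 0, 0, -0.12, 0, 3.52, 0, 0, 0, 0]';python3 inch.py '[0, 0, 0.12, 0, 0, 0, 0, 0, 0, 0.12, 0, 0, 0, 0, 0, 0, 0.12, 0, 0, 0, 0]'
```

```text
time: 32.52
eef_pos: [0.4664, -0.188, 0.0422]
tcp_rot: [0.999, 0.045, 0.001, 0.001]
contact_force: [0.1, -0.0, -6.0]
opening: 0.498
finger_force: 63.4
time: 32.9
eef_pos: [0.4651, -0.1871, 0.0372]
tcp_rot: [0.999, 0.045, -0.0, -0.0]
contact_force: [-0.4, 0.3, -5.8]
opening: 0.499
finger_force: 63.4
```

```bash
python3 inch.py '[0, 0, 0.08, 0, 0, 0, 0, 0, 0, 0.12, 0, 0, 0, 0, 0, 0, 0.12, 0, 0, 0, 0]'; python3 t.py
```

```text
time: 33.28
eef_pos: [0.4653, -0.1873, 0.0351]
tcp_rot: [0.999, 0.045, -0.0, -0.0]
contact_force: [-4.2, 2.5, 3.5]
opening: 0.499
finger_force: 64.8
TQ [ 0.193  0.576 -0.008] j6 -0.03 [-4.2  2.5  3.5] 0.896 [ 0.4653 -0.1873  0.0351] -0.09
```

Converted, -0.15 m is -6, -0.12 m is -4.8.

```bash
python3 inch.py '[0, 0, 0, 0, 0, 0, 0.75, 0, 0, 0, 0, 0, 0, 0.75, 0, 0, 0, 0, 0, 0, 0.75, 0, 0, -2.4, 0, 0, 0, 0.75, 0, 0, -4.8, 0, 0, 0, 0.75, 0, 0, -6, 0, 0, 0, 1, 0, 0, -6, 0, 0, 0, 1]'; python3 -c "
from h import *
go([.615,.136,.185],.0895+np.pi/2)"
```

```text
time: 34.15
eef_pos: [0.467, -0.1884, 0.1877]
tcp_rot: [0.999, 0.045, 0.003, 0.002]
contact_force: [-0.3, -0.9, -0.3]
opening: 1.001
finger_force: 0.0
d [ 0.1765 -0.3098  0.0023] dist 0.357
  rz 0.0 q6-> 1.5
  rz -3.141 q6-> -1.64
```

```bash
python3 inch.py '[7.08, -12.4, 0, 0, 0, 0, 1, 7.08, -12.4, 0, 0, 0, 0, 1, 7.08, -12.4, 0, 0, 0, 0, 1, 7.08, -12.4, 0, 0, 0, 0, 1, 7.08, -12.4, 0, 0, 0, 0, 1, 7.08, -12.4, 0, 0, 0, 0, 1, 7.08, -12.4, 0, 0, 0, 0, 1, 7.08, -12.4, 0, 0, 0, 0, 1, 7.08, -12.4, 0, 0, 0, 0, 1]'; python3 - <<'E'
from h import *
go([.615,.136,.036],.0895+np.pi/2)
c=cam("wrist","w5"); print(ctrl.get_state()["eef_pos"])
E
```

```text
time: 35.28
eef_pos: [0.613, 0.1362, 0.1834]
tcp_rot: [0.999, 0.044, -0.001, 0.0]
contact_force: [-0.2, -0.3, -0.1]
opening: 1.0
finger_force: 0.0
d [0.0022 0.0003 0.1474] dist 0.147
  rz -0.001 q6-> 1.54
  rz -3.143 q6-> -1.6
[0.61318093 0.13613569 0.18376042]
```

View pics/w5.png

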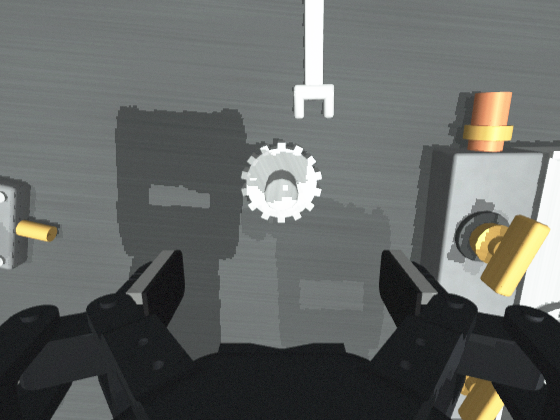

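```bash
python3 - <<'E'
from h import *
c=load("w5")
p=plane(c,(281,191),.07);print(p,tri(load("top2"),(220.2,184.9),c,(281,191)))
go([p[0],p[1],.036],.0895+np.pi/2)
E
python3 inch.py '[0.08, 0, 2, 0, 0, 0, 1, 0.08, 0, 4, 0, 0, 0, 1, 0.08, 0, 4.8, 0, 0, 0, 1, 0.08, 0, 5.84, 0, 0, 0, 1, 0.08, 0, 5.84, 0, 0, 0, 1, 0.08, 0, 5.84, 0, 0, 0, 1]'; python3 inch.py '[0, 0, 0, 0, 0, 0, 0, 0, 0, 0, 0, 0, 0, 0, 0, 0, 0, 0, 0, 0, 0, 0, 0, 0, 0, 0, 0, 0, 0, 0, 0, 0, 0, 0, 0, 0, 0, 0, 0, 0, 0, 0]' 60; python3 t.py
```

```text
[0.61771024 0.13646537 0.07      ] (array([0.61553227, 0.13600079, 0.06048198]), np.float64(0.0005791784511424828))
d [4.700e-03 1.000e-04 1.478e-01] dist 0.148
  rz -0.001 q6-> 1.54
  rz -3.143 q6-> -1.6
time: 36.08
eef_pos: [0.6169, 0.1374, 0.0402]
tcp_rot: [0.999, 0.045, 0.001, -0.0]
contact_force: [0.4, -0.1, 0.9]
opening: 1.002
finger_force: 0.0
time: 36.83
eef_pos: [0.616, 0.1373, 0.039]
tcp_rot: [0.999, 0.045, 0.0, 0.0]
contact_force: [-0.6, -2.4, 5.2]
opening: 0.309
finger_force: 58.9
TQ [-0.236  0.234  0.062] j6 0.04 [-0.6 -2.4  5.2] 1.54 [0.616  0.1373 0.039 ] -0.09
```

```bash
python3 inch.py '[0, 0, -1.2, 0, 0, 0, 0, 0, 0, -2.4, 0, 0, 0, 0, 0, 0, -4.8, 0, 0, 0, 0, 0, 0, -6, 0, 0, 0, 0, 0, 0, -6, 0, 0, 0, 0, 0, 0, -6, 0, 0, 0, 0]'
python3 -c "
from h import *
go([.595,-.1759,.19],.0895+np.pi/2)"
```

```text
time: 37.58
eef_pos: [0.6137, 0.1377, 0.1846]
tcp_rot: [0.999, 0.045, -0.003, -0.0]
contact_force: [-0.8, -0.1, -4.7]
opening: 0.309
finger_force: 60.0
d [-0.0468  0.3106 -0.0052] dist 0.314
  rz 0.0 q6-> 1.03
  rz -3.141 q6-> -2.11
```

Converted, 0.31 m is 12.4, -0.047 m is -1.88.

```bash
python3 inch.py '[-1.88, 12.4, 0, 0, 0, 0, 0, -1.88, 12.4, 0, 0, 0, 0, 0, -1.88, 12.4, 0, 0, 0, 0, 0, -1.88, 12.4, 0, 0, 0, 0, 0, -1.88, 12.4, 0, 0, 0, 0, 0, -1.88, 12.4, 0, 0, 0, 0, 0, -1.88, 12.4, 0, 0, 0, 0, 0, -1.88, 12.4, 0, 0, 0, 0, 0]';python3 inch.py '[0, 0, 2, 0, 0, 0, 0, 0, 0, 3.2, 0, 0, 0, 0, 0, 0, 3.2, 0, 0, 0, 0, 0, 0, 3.2, 0, 0, 0, 0, 0, 0, 3.2, 0, 0, 0, 0]'; python3 -c "
from h import *
go([.595,-.1759,.045],.0895+np.pi/2)"
```

```text
time: 38.58
eef_pos: [0.5961, -0.1737, 0.1866]
tcp_rot: [0.999, 0.046, -0.001, -0.001]
contact_force: [-0.0, 0.1, -4.8]
opening: 0.311
finger_force: 60.8
time: 39.2
eef_pos: [0.5982, -0.1756, 0.1109]
tcp_rot: [0.999, 0.045, 0.002, 0.001]
contact_force: [-0.1, -0.1, -3.2]
opening: 0.309
finger_force: 60.8
d [-0.0035 -0.0002  0.0659] dist 0.066
  rz 0.001 q6-> 1.03
  rz -3.141 q6-> -2.11
```

```bash
python3 inch.py '[-0.08, 0, 1.2, 0, 0, 0, 0, -0.08, 0, 2, 0, 0, 0, 0, -0.08, 0, 2.48, 0, 0, 0, 0, -0.08, 0, 2.48, 0, 0, 0, 0, -0.08, 0, 2.48, 0, 0, 0, 0, -0.08, 0, 2.48, 0, 0, 0, 0]'; python3 inch.py '[0, 0, 0.08, 0, 0, 0, 0, 0, 0, 0.08, 0, 0, 0, 0]'
```

```text
time: 39.95
eef_pos: [0.5953, -0.1758, 0.0473]
tcp_rot: [0.999, 0.045, 0.001, 0.0]
contact_force: [-0.1, 0.1, -4.3]
opening: 0.312
finger_force: 61.0
time: 40.2
eef_pos: [0.5945, -0.1755, 0.0443]
tcp_rot: [0.999, 0.045, -0.0, -0.0]
contact_force: [0.4, 0.2, -4.1]
opening: 0.308
finger_force: 61.0
```

```bash
python3 inch.py '[0, 0, 0.08, 0, 0, 0, 0, 0, 0, 0.08, 0, 0, 0, 0, 0, 0, 0.08, 0, 0, 0, 0]'; python3 t.py; python3 inch.py '[0, 0, 0, 0, 0, 0, 0.6, 0, 0, 0, 0, 0, 0, 0.6, 0, 0, 0, 0, 0, 0, 0.6, 0, 0, -2.4, 0, 0, 0, 0.6, 0, 0, -4.8, 0, 0, 0, 0.6, 0, 0, -7.2, 0, 0, 0, 0, 0, 0, -7.2, 0, 0, 0, 0]'; python3 -c "
from h import *
go([.55,.439,.21],.0895+np.pi/2)"
```

```text
time: 40.58
eef_pos: [0.5948, -0.1757, 0.044]
tcp_rot: [0.999, 0.045, -0.0, -0.0]
contact_force: [-4.4, 1.0, 6.0]
opening: 0.311
finger_force: 61.9
TQ [0.438 0.695 0.044] j6 0.06 [-4.4  1.   6. ] 1.03 [ 0.5948 -0.1757  0.044 ] -0.09
time: 41.45
eef_pos: [0.5981, -0.1771, 0.2303]
tcp_rot: [0.999, 0.045, 0.006, 0.003]
contact_force: [-0.4, 0.4, -0.4]
opening: 0.176
finger_force: 0.0
d [ 0.0072 -0.6181  0.0158] dist 0.618
  rz 0.0 q6-> 1.99
  rz -3.141 q6-> -1.15
```

```bash
python3 inch.py '[0.28, -24.72, 0, 0, 0, 0, 0, 0.28, -24.72, 0, 0, 0, 0, 0, 0.28, -24.72, 0, 0, 0, 0, 0, 0.28, -24.72, 0, 0, 0, 0, 0, 0.28, -24.72, 0, 0, 0, 0, 0, 0.28, -24.72, 0, 0, 0, 0, 0, 0.28, -24.72, 0, 0, 0, 0, 0, 0.28, -24.72, 0, 0, 0, 0, 0, 0.28, -24.72, 0, 0, 0, 0, 0, 0.28, -24.72, 0, 0, 0, 0, 0]' 40;python3 inch.py '[0, 0, 0, 0, 0, 0, 0, 0, 0, 0, 0, 0, 0, 0, 0, 0, 0, 0, 0, 0, 0]'; python3 - <<'E'
from h import *
go([.55,.439,.145],.0895+np.pi/2)
c=cam("scene","s2"); t=cam("top","top3")
a=cv2.resize(t["pixels"][100:290,150:450,::-1],None,fx=2.6,fy=2.6); b=cv2.resize(c["pixels"][60:420,180:480,::-1],None,fx=1,fy=1)
cv2.imwrite("pics/a3.png",a)
E
```

```text
time: 42.7
eef_pos: [0.5452, 0.4426, 0.2205]
tcp_rot: [0.999, 0.045, -0.001, 0.0]
contact_force: [0.8, -0.2, -0.8]
opening: -0.0
finger_force: 0.0
time: 43.08
eef_pos: [0.5465, 0.4392, 0.2217]
tcp_rot: [0.999, 0.044, -0.0, 0.0]
contact_force: [0.1, -0.7, -1.1]
opening: -0.0
finger_force: 0.0
d [0.0035 0.0005 0.0767] dist 0.077
  rz -0.001 q6-> 2.01
  rz -3.143 q6-> -1.13
```

View pics/a3.png

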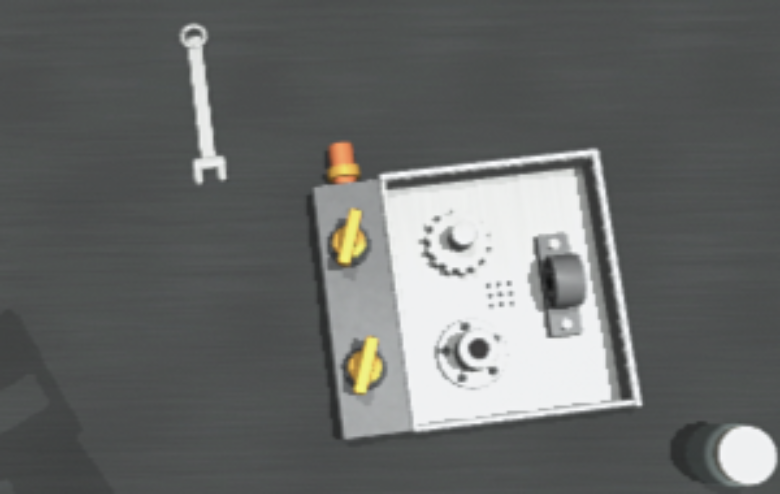

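View pics/s2.png

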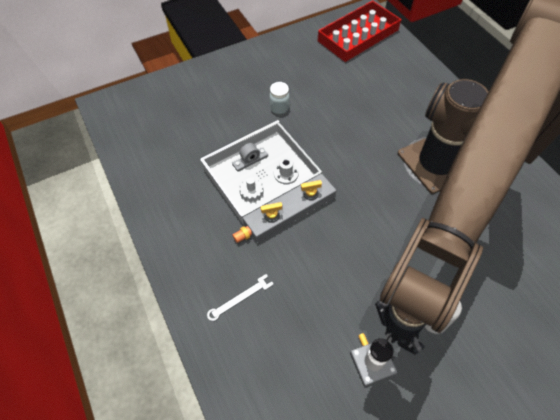

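```bash
python3 inch.py '[0.12, 0, 1.6, 0, 0, 0, 0, 0.12, 0, 3.08, 0, 0, 0, 0, 0.12, 0, 3.08, 0, 0, 0, 0, 0.12, 0, 3.08, 0, 0, 0, 0]'; python3 inch.py '[0, 0, 0.4, 0, 0, 0, 0, 0, 0, 0.8, 0, 0, 0, 0, 0, 0, 1.04, 0, 0, 0, 0, 0, 0, 1.04, 0, 0, 0, 0]'; python3 inch.py '[0, 0, 0.12, 0, 0, 0, 0, 0, 0, 0.2, 0, 0, 0, 0, 0, 0, 0.2, 0, 0, 0, 0]'; python3 t.py
```

```text
time: 43.68
eef_pos: [0.5502, 0.4408, 0.1471]
tcp_rot: [0.999, 0.044, 0.001, -0.001]
contact_force: [-0.2, -0.4, 0.7]
opening: 0.002
finger_force: 0.0
time: 44.18
eef_pos: [0.5509, 0.4417, 0.1213]
tcp_rot: [0.999, 0.045, 0.002, -0.001]
contact_force: [1.2, -0.1, 7.1]
opening: 0.0
finger_force: 3.3
time: 44.55
eef_pos: [0.5509, 0.4417, 0.1172]
tcp_rot: [0.999, 0.045, 0.002, -0.001]
contact_force: [0.7, -0.4, 7.5]
opening: 0.001
finger_force: 3.9
TQ [-0.081 -0.125 -0.057] j6 0.0 [ 0.7 -0.4  7.5] 2.014 [0.5509 0.4417 0.1172] -0.09
```

Converted, 0.004 m is 0.16, 0.002 m is 0.08.

```bash
python3 inch.py '[0, 0, 0.08, 0, 0, 0, 0, 0, 0, 0.16, 0, 0, 0, 0, 0, 0, 0.16, 0, 0, 0, 0]';  python3 inch.py '[0, 0, 0.04, 0, 0, 0, 0, 0, 0, 0.08, 0, 0, 0, 0, 0, 0, 0.08, 0, 0, 0, 0]'
```

```text
time: 44.92
eef_pos: [0.5509, 0.4418, 0.1141]
tcp_rot: [0.999, 0.045, 0.002, -0.001]
contact_force: [-1.7, -0.6, 10.1]
opening: 0.003
finger_force: 5.0
time: 45.3
eef_pos: [0.551, 0.4418, 0.114]
tcp_rot: [0.999, 0.045, 0.002, -0.001]
contact_force: [-2.7, -2.2, 16.4]
opening: -0.001
finger_force: 7.9
```

At the stop (force climbs with no motion). Retract and check.

Converted, -0.12 m is -4.8, -0.06 m is -2.4.

```bash
python3 inch.py '[0, 0, 0, 0, 0, 0, 0, 0, 0, -0.8, 0, 0, 0, 0, 0, 0, -2.4, 0, 0, 0, 0, 0, 0, -4.8, 0, 0, 0, 0, -4.8, 0, -4.8, 0, 0, 0, 0, -4.8, 0, -4.8, 0, 0, 0, 0, -4.8, 0, -4.8, 0, 0, 0, 0, -4.8, 0, -4.8, 0, 0, 0, 0]'; python3 - <<'E'
from h import *
t=cam("top","top4");c=cam("scene","s4");s=ctrl.get_state();print(s["contact_force"],s["dq"].round(2))
for a,b in (("top0",t),("scene0",c)):
    o=load(a)
    roi=((380,230,460,310),(210,100,240,175)) if a=="top0" else ((265,75,300,120),(200,270,275,325))
    for r in roi: print(a,[np.round(k[2][0],1).tolist() for k in blobs(o,(0,0,110),(180,60,255),60,r)],[np.round(k[2][0],1).tolist() for k in blobs(b,(0,0,110),(180,60,255),60,r)])
i=c["pixels"][60:420,180:500,::-1]; cv2.imwrite("pics/f.png",cv2.resize(i,None,fx=1.6,fy=1.6))
E
```

```text
time: 46.3
eef_pos: [0.4297, 0.4302, 0.2282]
tcp_rot: [0.999, 0.045, 0.0, 0.0]
contact_force: [0.7, 0.5, 0.1]
opening: -0.0
finger_force: 0.0
[-3.50816000e-04 -5.50175164e-01 -6.98119773e-01] [-0.01  0.01 -0.01  0.    0.    0.  ]
top0 [[436.5, 274.5], [388.0, 243.5]] [[435.5, 274.5], [388.0, 243.5]]
top0 [[227.6, 139.2]] [[227.7, 139.2]]
scene0 [[279.0, 91.5]] [[282.0, 92.5]]
scene0 [[237.9, 298.6]] [[237.0, 297.0]]
```

View pics/f.png

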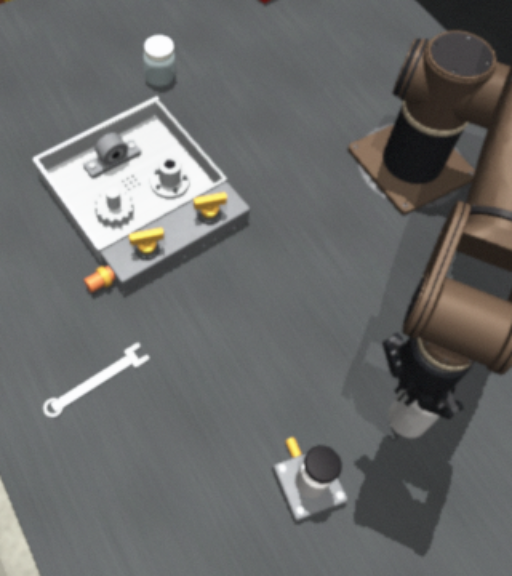

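```bash
python3 -c "
from plant import ctrl
print(ctrl.sign_off())"
```

```text
the job is handed in; nothing more can be done
None
```

The job is handed in, with no verdict returned: both plugs were tightened past 0.6 N m, the hub, pinion and bearing block (no conrod was present) stand upright on the basin floor, the plunger was pressed to its stop and came back up, and neither the wrench nor the jar shifted in the final pictures; the arm never touched the spray can, but I did not re-measure its position.

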